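# Zero the bench gauge and hold a piston against its sprung probe

## Robot

A 7-joint arm with a two-finger parallel gripper is mounted at the origin on the work surface; the furniture and walls round the work are solid. World frame = base frame: x ahead of the robot, y to its left, z up, the work surface at z = 0. Lengths are in mm, angles in rad, forces in N, time in s.
With the tool pointing down it reaches from about 400 to 925 mm from the base axis. Payload 5.6 kg.
Tool frame: the origin (TCP) lies on the centre line of the jaws, within the pads' length; the fingertips stand 17 mm ahead of it and the grasp point (between the pads) lies 2 mm behind it; z points along the fingers, y is the line along which they close (so a half turn about z gives the same grasp; the last joint's range is limited). The gripper opens to 85 mm and grips with 20 to 120 N. Pads are 22 mm wide; open, the fingers measure 114 mm over their backs; the gripper's body (76 mm by 85 mm) begins 54 mm behind the grasp point. The pads swing forward as they close: fully open they stand 13 mm farther back than shut.
Start: joints at [-1.146, 0.468, -0.012, 1.603, 0.006, 1.071, -0.056], TCP at [293.139, 580.153, 248.29] pointing down, gripper open.
Joint ranges: [-2.53, 2.53], [-0.31, 2.02], [-1.57, 1.55], [0.28, 2.44], [-1.29, 4.43], [0.15, 1.84], [-2.92, 2.92]. Speed limits (rad/s): [2.57, 2.57, 3.14, 3.14, 3.14, 3.14, 3.14].

## Interface

Orientations are given as a rotation vector (axis times angle).
In Python, from station import robot gives the robot as it stands. The module is installed in compiled form; this text tells all that it offers.
- The arm moves only by the tool arm_command, never from a script. Its argument "series" is a list of rows, each a list of 7 numbers: the turn, a rotation vector about the tool's x, y, z in rad, then the shift along the tool's x, y, z in mm, then the closure in counts, from 0 (fully open) to 255 (shut). A call has exactly 5 rows; each row shifts and turns the commanded pose from where the row before left it, along the tool's axes as they then stand; what a row does not reach is not made up. A row lasts 1/12 s, in which the tool goes at most 41.7 mm and 7.16 degrees, less where a joint would pass 70% of its speed; a pose out of reach is approached as far as the arm can. A call is refused whole if a number of a shift passes 41.7 or a number of a turn 0.125, either way. A call with a gripper value outside its range is refused whole. The fingers move at their own pace and stop on an object; "newtons" is the grip in N (left out, the last holds). Time passes only in rows, so rows that do not move let the fingers close, or fill a call up. It gives the time, the measured TCP pose, the force, the opening and the grip force at its end, in the units of the state.
- robot.get_state(): the state, without advancing time (a new reading comes with each control period).
- robot.snapshot(name): name is "scene" or "top" or "wrist"; returns the picture (400x640x3 uint8, red, green, blue); there is no depth.
- robot.camera_info(name): a dict with "intrinsics" (3x3 intrinsics, pixels), "view" (4x4, takes a point from world to camera coordinates). Camera axes: x right, y down, z forward; pixel columns grow to the right and rows downward; lengths in mm; the calibration is good to about 2 mm. The wrist camera is an equidistant fisheye: a pixel r from the principal point sees the ray r / f radians off the axis. A picture is of the moment at which its call begins: read the wrist's pose just before it. camera_info takes no time and is no camera call; for the wrist camera it gives the pose at the moment of the call.
- robot.sign_off(): hands the job in; it is judged then, once.
Trained networks look in the newest picture that a camera, given by its name, has taken for a name from the list of things; names that differ only in an ending like _2 or _b are one class to them, and where a whole thing is asked for, a point or a joint stands for the part that bears it (a point fixed in the world has none). Each returns a list of dicts, best first, with "p" (0 to 1); they miss things now and then, are a little off and sometimes report something else, mostly with a low value. They report only what shows in the picture. A call takes as long as a camera call. They do not tell look-alikes from the thing itself.
- robot.masks_of(name, camera): "region" (400x640 bool, what is visible of it) and "bbox" ([left, top, right, bottom] in pixels, round what is visible of it).
- robot.pinpoint(name, camera): "location" ([column, row] in pixels: a listed point, or the origin of a listed thing).
The state is a dict: "clock": time; "qpos": joint angles; "qvel": joint speeds; "joint_torque": joint torques, N m; "ee_pos": TCP position; "orientation": TCP orientation; "wrist_force": force on the tool from outside, world axes, zero at the start; "ft_torque": the same for the moment, N m; "opening": finger opening in mm; "finger_force": force on a finger pad.
Only numpy, scipy, OpenCV 4.12 (cv2) and the standard library are available. Lean on these libraries where they do the work, as an engineer would, in place of code of your own. Each camera call takes 0.05 s, during which the arm holds its last target. There are 200 camera calls.

## Task

Zero the bench gauge, with nothing touching its probe, by pressing its red button fully down and letting it come up again. Then stand the aluminium piston upright on the gauge's steel bed and push it in against the sprung probe until it is hard against both faces of the vee, without forcing it, and finish while still holding it there, since the probe would push it away if you let go. Leave the drill chuck and the nut where they are.

Things in the scene. Friction and masses are not known exactly. Their poses are not given: they have to be found in the camera images.
- gauge_seat (a point): measuring place of the bench gauge: point on the top of its steel bed where the axis of a fully seated piston stands. +x is the direction to push the piston, into the vee and away from the robot (turned with the gauge by up to 0.3 rad), +y is left of it, +z up. Beside and before a seated piston (x below 14 mm) the bed is free for fingers
- gauge: the fixed gauge: blue cast base, polished steel bed 12 mm above the bench, x = -66 to +114 and y = -54 to +88 mm. Origin on the bench 12 mm below gauge_seat, same axes. Behind the vee a dial indicator lies face up, centre x = 85 mm, radius 27 mm, top 41 mm above the bed; its red needle turns as the probe goes in
- probe (a joint): travel of the gauge's sprung probe, m: 0 = free, about 0.007 to 0.008 = a piston seated against both jaws (range to 0.012, never reached by a seated piston). It slides along the +x of gauge_seat. The spring pushes back with 4 N at 0 and 8 N at 0.008; any force beyond that is borne by the smooth, oiled jaws, which centre the piston as it is pressed
- probe_tip (a point): round steel tip of the probe (8 mm across), which stands out in the middle of the vee, 26 mm above the bed and, when free, 19 mm forward of gauge_seat
- zero (a joint): travel of the zero button, m: 0 = up, 0.006 = fully down; springs up when released; about 5 N to press fully down
- zero_top (a point): centre of the top of the red zero button (24 mm across, pressed straight down), in a black housing on the gauge's bed behind and to the left of the vee
- piston_center (a point): centre (half-way up) of the aluminium piston, a round part 54 mm in diameter and 52 mm high, about 0.16 kg, standing crown up on the bench at the start; its z axis points up along the piston's axis. Its underside is 26 mm below this point. Any direction across it will do to grip it
- piston: the same aluminium piston; origin at the centre of its underside, z axis up along the piston
- jaw_left: left (+y) steel jaw of the vee, which is open to -x; upright, 40 mm high above the bed, flat face at 45 degrees to the push; a seated piston touches it 19 mm forward and 19 mm left of its axis. Jaws and the blue blocks behind them reach 32 mm to either side. Origin at gauge_seat
- jaw_right: right (-y) jaw of the vee, the mirror image of the left one; origin at gauge_seat
- chuck: bystander: a grey steel drill chuck, 46 mm across and 68 mm high, standing on the bench left of the fixed green bench grinder (right part of the bench, about 0.3 m high: pass over it, not through it); origin at the centre of its underside
- nut: bystander: a hexagon nut, 41 mm across and 19 mm high, lying on the bench; origin at the centre of its underside
Things that resemble listed ones, but are neither listed nor needed, are in the scene too. Leave any pink look-alike of the piston alone.

How it is judged (in metres and radians):
On the way, in this order (a step that is already met when the one before it is completed fails the run):
1. the zero button is pressed fully down while the probe is free (value of joint zero above 0.005 m and value of joint probe below 0.001 m), for 0.05 s.
2. the zero button is let up again (value of joint zero below 0.001 m), for 0.1 s.
3. the piston is pressed home against the probe and both jaws (value of joint probe above 0.006 m and contact force between piston and jaw_left above 0.5 N and contact force between piston and jaw_right above 0.5 N and angle between piston's own z axis and vertical below 0.1 rad and z of piston_center in the frame of gauge_seat below 0.034 m and contact force between the fingers and piston above 1 N), for 0.2 s.
At the end, for the whole second after the job is handed in: At rest and still in the fingers (over 1 N), the piston is upright (0.1 rad) and at most 8 mm above the gauge's bed, has the probe in by more than 6 mm and bears on both jaws of the vee with more than 0.5 N each; the zero button is up (all of step 3 and value of joint zero below 0.001 m and linear speed of piston below 0.01 m/s); the arm keeps its last pose, push and grip.
It fails at once if the piston is forced against a jaw of the vee with more than 60 N (contact force between piston and jaw_left above 60 N or contact force between piston and jaw_right above 60 N).
It fails at once if a bystander (drill chuck or nut) is moved by more than 30 mm (distance of any of chuck, nut from where it was at the start of the episode above 0.03 m).
It also fails if it takes over 61 s, if anything falls off the work surface, if the arm or the gripper's body presses on something with over 40 N, if the wrist force passes 120 N, or if a joint passes its speed limit or range.

## Working session

There is one attempt and no reset: what is moved stays moved. The work goes in short steps, Python scripts to look and compute and a tool call to move; the robot and the scene stay as the last step left them, time stands still between calls to the robot, and variables do not carry over. Pictures are saved under pics/ and viewed, at most 10 in all, crops included, and the job is handed in when it is done.

Besides the shell and the picture viewer there is one more tool, called after "Call:" by a JSON object that holds its "api" and its "payload". arm_command: Moves the arm, as the interface text tells. Its arguments: {"type":"object","properties":{"series":{"type":"array","items":{"type":"array","items":{"type":"number"}}},"newtons":{"type":"number"}},"required":["series"]}

```bash
mkdir -p pics
cat > h.py <<'E'
import numpy as np, cv2
from station import robot
from scipy.spatial.transform import Rotation as R
def ray(cam,px,info=None):
    i=info or robot.camera_info(cam); K=np.array(i["intrinsics"]); V=np.array(i["view"])
    x=(px[0]-K[0,2])/K[0,0]; y=(px[1]-K[1,2])/K[1,1]
    if cam=="wrist":
        r=np.hypot(x,y); d=np.array([x/r*np.sin(r),y/r*np.sin(r),np.cos(r)]) if r>1e-9 else np.array([0,0,1.])
    else: d=np.array([x,y,1.]); d/=np.linalg.norm(d)
    Rm=V[:3,:3]; return -Rm.T@V[:3,3], Rm.T@d
def atz(o,d,z): return o+d*(z-o[2])/d[2]
def tri(rays):
    A=np.zeros((3,3));b=np.zeros(3)
    for o,d in rays:
        P=np.eye(3)-np.outer(d,d);A+=P;b+=P@o
    p=np.linalg.solve(A,b); return p,[np.linalg.norm((np.eye(3)-np.outer(d,d))@(p-o)) for o,d in rays]
def save(im,n): cv2.imwrite(f"pics/{n}.png",im[...,::-1])
def st():
    s=robot.get_state(); print({k:np.round(s[k],3).tolist() for k in("clock","ee_pos","orientation","wrist_force","opening","finger_force","qpos")}); return s
E
python3 - <<'E'
from h import *
np.set_printoptions(precision=1,suppress=True)
s=st(); print(R.from_rotvec(s["orientation"]).as_matrix())
for c in("scene","top"):
    im=robot.snapshot(c); save(im,c+"0")
    for n in("piston_center","zero_top","gauge_seat","probe_tip","chuck","nut"):
        for r in robot.pinpoint(n,c)[:3]:
            o,d=ray(c,r["location"]); print(c,n,round(r["p"],2),np.round(r["location"],1),atz(o,d,{"piston_center":26,"zero_top":40,"gauge_seat":12,"probe_tip":38}.get(n,0)))
E
```

```text
{'clock': 0.0, 'ee_pos': [292.906, 579.658, 247.304], 'orientation': [-0.728, -3.056, 0.003], 'wrist_force': [-0.656, 0.277, 0.238], 'opening': 85.334, 'finger_force': 0.0, 'qpos': [-1.146, 0.468, -0.012, 1.604, 0.006, 1.071, -0.056]}
[[-0.9  0.5 -0. ]
 [ 0.5  0.9 -0. ]
 [-0.  -0.  -1. ]]
scene piston_center 0.91 [325.5 210.4] [512.4 -94.8  26. ]
scene piston_center 0.76 [341.3 234.1] [ 478.  -185.1   26. ]
scene piston_center 0.55 [296.8 220.8] [434.2 -83.6  26. ]
scene zero_top 0.5 [286.4 166.6] [558.2 119.7  40. ]
scene gauge_seat 0.67 [271.3 188.7] [483.5  88.8  12. ]
top piston_center 0.96 [310.5 222.2] [433. -80.  26.]
top piston_center 0.76 [312.4 183.2] [528.3 -85.4  26. ]
top piston_center 0.6 [355.8 206. ] [ 471.3 -190.7   26. ]
top zero_top 0.63 [216.3 164.7] [574.  146.7  40. ]
top gauge_seat 0.61 [245.7 200.5] [488.6  80.6  12. ]
top chuck 0.89 [415.5 235.3] [ 398.3 -340.7    0. ]
top nut 0.59 [374.1 168.9] [ 566.5 -241.3    0. ]
```

Run:
```python
import cv2,numpy as np
a=cv2.imread("pics/scene0.png")[110:310,180:440];b=cv2.imread("pics/top0.png")[110:290,180:440]
cv2.imwrite("pics/v1.png",np.vstack([cv2.resize(a,None,fx=1.55,fy=1.55,interpolation=2),cv2.resize(b,None,fx=1.55,fy=1.55,interpolation=2)]))
```

```text
(no output)
```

View pics/v1.png

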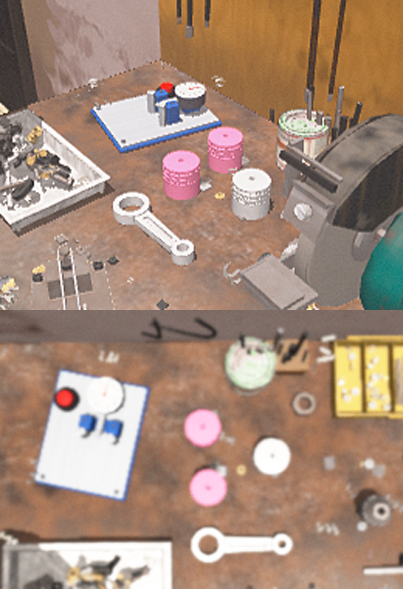

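The silver piston is the right-hand one (scene pixel ~(341,234), top ~(355,206)); the two at top ~(312,185) and (311,222) are pink look-alikes. The red button shows at top ~(222,167) and scene ~(287,167). The gauge is turned slightly, with its vee open towards the robot.

Run:
```python
from h import *
np.set_printoptions(precision=1,suppress=True)
for n,a,b in(("piston",(341.3,234.1),(355.8,206)),("zero",(286.4,166.6),(222,166.5)),("seat",(271.3,188.7),(245.7,200.5))):
    print(n,tri([ray("scene",a),ray("top",b)]))
for c in ("top",):
    im=cv2.imread("pics/top0.png"); h=cv2.cvtColor(im,cv2.COLOR_BGR2HSV)
    m=((h[...,1]>170)&((h[...,0]<6)|(h[...,0]>174))&(h[...,2]>120)); m[:, :180]=0;m[:,260:]=0
    v,u=np.nonzero(m);print(u.mean(),v.mean(),len(u)); 
    o,d=ray(c,(u.mean(),v.mean()));print(atz(o,d,40))
i=robot.camera_info("wrist");V=np.array(i["view"]);print(i["intrinsics"]);s=st()
Rt=R.from_rotvec(s["orientation"]).as_matrix(); C=-V[:3,:3].T@V[:3,3]
print("cam in tool",Rt.T@(C-s["ee_pos"]), "axis in tool",Rt.T@V[2,:3])
```

```text
piston (array([ 471.4, -190.6,   32.5]), [np.float64(0.7457678275871322), np.float64(0.745767827587158)])
zero (array([571. , 136.2,  28.8]), [np.float64(0.6128126885374604), np.float64(0.6128126885373553)])
seat (array([484.8,  82.7,  14.4]), [np.float64(4.411363648499182), np.float64(4.41136364849929)])
221.32608695652175 166.42391304347825 92
[569.7 134.5  40. ]
[[309.7   0.  319.3]
 [  0.  309.7 203.4]
 [  0.    0.    1. ]]
{'clock': 0.7, 'ee_pos': [293.183, 580.149, 248.335], 'orientation': [0.728, 3.056, 0.0], 'wrist_force': [-0.529, -0.201, -0.214], 'opening': 85.388, 'finger_force': 0.0, 'qpos': [-1.146, 0.467, -0.012, 1.603, 0.006, 1.071, -0.056]}
cam in tool [  82.9   -0.2 -125.1] axis in tool [-0.3 -0.   0.9]
```

Call:
{"api": "arm_command", "payload": {"series": [[0, 0, 0, -28, -20, 0, 255], [0, 0, 0, -28, -20, 0, 255], [0, 0, 0, -28, -20, 0, 255], [0, 0, 0, -28, -20, 0, 255], [0, 0, 0, -28, -20, 0, 255]], "newtons": 30}}

```text
clock: 1.12
ee_pos: [373.5, 426.3, 248.4]
orientation: [0.728, 3.056, 0.0]
wrist_force: [1.0, 0.3, -0.9]
opening: 25.7
finger_force: 0.0
```

Call:
{"api": "arm_command", "payload": {"series": [[0, 0, 0, -28, -20, 0, 255], [0, 0, 0, -28, -20, 0, 255], [0, 0, 0, -28, -20, 0, 255], [0, 0, 0, -28, -20, 0, 255], [0, 0, 0, -28, -20, 0, 255]]}}

```text
clock: 1.53
ee_pos: [453.4, 273.8, 248.6]
orientation: [0.728, 3.056, 0.001]
wrist_force: [-0.0, 0.0, -0.2]
opening: 0.3
finger_force: 0.0
```

Call:
{"api": "arm_command", "payload": {"series": [[0, 0, 0, -28, -20, 0, 255], [0, 0, 0, -28, -20, 0, 255], [0, 0, 0, -28, -20, 0, 255], [0, 0, 0, -28, -20, 0, 255], [0, 0, 0, 0, 0, 0, 255]]}}

```text
clock: 1.95
ee_pos: [519.9, 145.7, 248.8]
orientation: [0.744, 3.049, -0.004]
wrist_force: [0.6, -1.3, -1.0]
opening: -0.2
finger_force: 0.0
```

```bash
cat >> h.py <<'E'
def look(n):
    i=robot.camera_info("wrist"); im=robot.snapshot("wrist"); save(im,n); out={}
    for k in("zero_top","gauge_seat","probe_tip","jaw_left","gauge"):
        for r in robot.pinpoint(k,"wrist")[:2]:
            o,d=ray("wrist",r["location"],i); out.setdefault(k,[]).append((o.tolist(),d.tolist(),r["p"],list(r["location"])))
            print(k,round(r["p"],2),np.round(r["location"],1),np.round(atz(o,d,{"gauge_seat":12,"zero_top":40,"probe_tip":38,"jaw_left":12}.get(k,0)),1))
    import json; json.dump(out,open(n+".json","w")); return out
E
python3 - <<'E'
from h import *
st();look("w1")
E
```

```text
{'clock': 1.95, 'ee_pos': [519.938, 145.744, 248.814], 'orientation': [0.744, 3.049, -0.004], 'wrist_force': [0.581, -1.346, -0.953], 'opening': -0.194, 'finger_force': 0.0, 'qpos': [-0.494, 0.279, 0.188, 1.885, -0.057, 0.982, 0.81]}
zero_top 0.76 [330.9 217.3] [568.3 135.   40. ]
gauge_seat 0.77 [265.  172.3] [490.   86.3  12. ]
gauge_seat 0.6 [120.4 247. ] [ 478.1 -178.4   12. ]
probe_tip 0.42 [265.5 193.6] [508.8  81.2  38. ]
gauge 0.6 [264.1 168.4] [486.6  84.5   0. ]
```

View pics/w1.png

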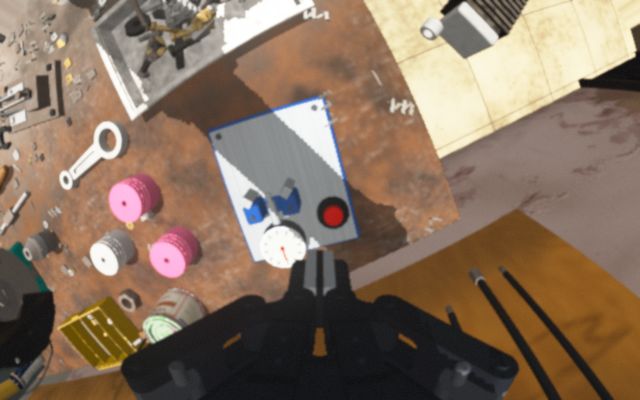

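The button is at (334,214), the dial at (283,246), and the jaws at (254,207) and (287,197). The bed's corners are at (327,97), (357,238) and (210,133). I'll fit the gauge pose from the bed edges.

Run:
```python
from h import *
import json
np.set_printoptions(precision=1,suppress=True)
im=cv2.imread("pics/w1.png"); h=cv2.cvtColor(im,cv2.COLOR_BGR2HSV)
i=robot.camera_info("wrist")
def px2w(p,z): o,d=ray("wrist",p,i); return atz(o,d,z)
m=((h[...,1]>170)&((h[...,0]<6)|(h[...,0]>174))&(h[...,2]>120)).astype(np.uint8);m[:150]=0;m[260:]=0;m[:,:310]=0;m[:,360:]=0
v,u=np.nonzero(m);zp=(u.mean(),v.mean());print("red",zp,len(u))
J=json.load(open("w1.json"))
print("zero tri wrist+scene+top",tri([ray("wrist",zp,i),ray("scene",(286.4,166.6)),ray("top",(221.3,166.4))]))
print("zero tri wrist+top",tri([ray("wrist",zp,i),ray("top",(221.3,166.4))]))
# blue outline
b=((h[...,0]>100)&(h[...,0]<130)&(h[...,1]>120)).astype(np.uint8); b[:90]=0;b[270:]=0;b[:,:200]=0;b[:,370:]=0
v,u=np.nonzero(b); hull=cv2.convexHull(np.c_[u,v].astype(np.float32))
P=np.array([px2w(p,9)[:2] for p in hull[:,0]],np.float32)
r=cv2.minAreaRect(P);print(r,cv2.boxPoints(r))
for k in("gauge_seat","probe_tip"):
  o,d,p,l=J[k][0]; print(k,l)
print("seat tri",tri([ray("wrist",(265,172.3),i),ray("scene",(271.3,188.7)),ray("top",(245.7,200.5))]))
```

```text
red (np.float64(332.9540636042403), np.float64(215.73498233215548)) 283
zero tri wrist+scene+top (array([572.6, 142.9,  22.5]), [np.float64(4.65163691398446), np.float64(3.2503288046728316), np.float64(3.447304584377816)])
zero tri wrist+top (array([576. , 144.2,   4.4]), [np.float64(0.07672572092820648), np.float64(0.07672572092787096)])
((510.1770935058594, 111.36650085449219), (144.21490478515625, 182.00247192382812), 78.781005859375) [[406.9  58.3]
 [585.4  22.9]
 [613.5 164.4]
 [434.9 199.8]]
gauge_seat [265.0, 172.3]
probe_tip [265.5, 193.6]
seat tri (array([487.4,  89.7,   6.5]), [np.float64(4.976812575211774), np.float64(4.223097843001967), np.float64(8.007454148534327)])
```

Call:
{"api": "arm_command", "payload": {"series": [[0, 0, -0.094, 0, 0, 0, 255], [0, 0, -0.094, 0, 0, 0, 255], [0, 0, -0.094, 0, 0, 0, 255], [0, 0, 0, 0, -24, 30, 255], [0, 0, 0, 0, -23, 30, 255]]}}

```text
clock: 2.67
ee_pos: [509.0, 109.8, 189.2]
orientation: [0.282, 3.124, 0.004]
wrist_force: [0.3, -1.3, -0.9]
opening: -0.3
finger_force: 0.0
```

Call:
{"api": "arm_command", "payload": {"series": [[0, 0, 0, 0, 0, 0, 255], [0, 0, 0, 0, 0, 0, 255], [0, 0, 0, 0, 0, 0, 255], [0, 0, 0, 0, 0, 0, 255], [0, 0, 0, 0, 0, 0, 255]]}}

```text
clock: 3.08
ee_pos: [508.8, 108.8, 189.4]
orientation: [0.288, 3.126, 0.002]
wrist_force: [-0.5, 0.2, -0.7]
opening: -0.2
finger_force: 0.0
```

```bash
cat > fit.py <<'E'
from h import *
def redpx(im):
    h=cv2.cvtColor(im[...,::-1],cv2.COLOR_BGR2HSV)
    m=((h[...,1]>170)&((h[...,0]<6)|(h[...,0]>174))&(h[...,2]>110)).astype(np.uint8)
    n,l,s,c=cv2.connectedComponentsWithStats(m); k=1+np.argmax(s[1:,4]); return c[k],s[k]
E
python3 - <<'E'
from fit import *
np.set_printoptions(precision=1,suppress=True)
st();J=look("w2");i=robot.camera_info("wrist")
im=cv2.imread("pics/w2.png")[...,::-1]; c,s=redpx(im);print("red",c,s)
a=J["zero_top"][0] if "zero_top" in J else None
import json;J1=json.load(open("w1.json"))
w1=J1["zero_top"][0]
print("zero tri", tri([ray("wrist",c,i),(np.array(w1[0]),np.array(w1[1]))]))
for z in(30,35,40,45,50):
    o,d=ray("wrist",c,i);print(z,atz(o,d,z),np.array(atz(np.array(w1[0]),np.array(w1[1]),z)))
E
```

```text
{'clock': 3.083, 'ee_pos': [508.79, 108.774, 189.368], 'orientation': [0.288, 3.126, 0.002], 'wrist_force': [-0.479, 0.249, -0.692], 'opening': -0.213, 'finger_force': 0.0, 'qpos': [-0.397, 0.321, 0.146, 1.982, -0.062, 0.84, 1.17]}
zero_top 0.78 [359.5 243.9] [567.6 138.4  40. ]
gauge_seat 0.93 [296.7 171.1] [490.4  89.2  12. ]
probe_tip 0.66 [291.  195.1] [506.5  82.2  38. ]
gauge 0.92 [292.1 165.9] [486.6  84.2   0. ]
red [357.1 242.4] [347 231  22  23 398]
zero tri (array([570.6, 134.4,  30.2]), [np.float64(1.4454256172393314), np.float64(1.4454256172393043)])
30 [569.3 135.2  30. ] [571.9 133.5  30. ]
35 [566.8 135.   35. ] [570.1 134.3  35. ]
40 [564.3 134.8  40. ] [568.3 135.   40. ]
45 [561.8 134.5  45. ] [566.4 135.7  45. ]
50 [559.2 134.3  50. ] [564.6 136.5  50. ]
```

View pics/w2.png

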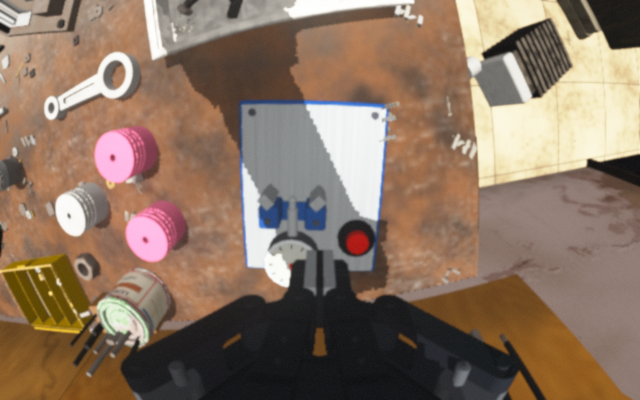

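The frames agree: the bed is square in view, the seat is at about (297,171) and the button at (357,242). Now I'll go above the button.

Call:
{"api": "arm_command", "payload": {"series": [[0, 0, 0, -18, 12, 0, 255], [0, 0, 0, -18, 12, 15, 255], [0, 0, 0, -17, 13, 20, 255], [0, 0, 0, 0, 0, 25, 255], [0, 0, 0, 0, 0, 25, 255]]}}

```text
clock: 3.8
ee_pos: [568.3, 134.7, 102.6]
orientation: [0.29, 3.126, 0.001]
wrist_force: [-0.6, 0.5, 0.3]
opening: 0.2
finger_force: 0.0
```

Run:
```python
from fit import *
np.set_printoptions(precision=1,suppress=True)
st();i=robot.camera_info("wrist");J=look("w3")
im=cv2.imread("pics/w3.png")[...,::-1]; c,s=redpx(im);print("red",c,s)
for z in(25,30,35,40,45,50):
    o,d=ray("wrist",c,i);print(z,atz(o,d,z))
cv2.imwrite("pics/w3c.png",cv2.resize(cv2.imread("pics/w3.png")[130:300,220:420],None,fx=3,fy=3))
```

```text
{'clock': 3.8, 'ee_pos': [568.287, 134.659, 102.618], 'orientation': [0.29, 3.126, 0.001], 'wrist_force': [-0.629, 0.514, 0.334], 'opening': 0.199, 'finger_force': 0.0, 'qpos': [-0.389, 0.542, 0.128, 1.88, -0.1, 0.724, 1.181]}
zero_top 0.72 [323.1 233.5] [570.4 136.8  40. ]
gauge_seat 0.63 [238.2 125.5] [491.   90.8  12. ]
probe_tip 0.68 [221.8 154.7] [506.2  82.8  38. ]
jaw_left 0.38 [ 23.2 182.7] [ 478.6 -167.    12. ]
gauge 0.62 [233.5 122.2] [487.9  84.5   0. ]
red [323.  227.9] [307 211  33  34 876]
25 [572.8 136.5  25. ]
30 [570.7 136.8  30. ]
35 [568.6 137.2  35. ]
40 [566.4 137.5  40. ]
45 [564.3 137.8  45. ]
50 [562.2 138.2  50. ]
```

View pics/w3c.png

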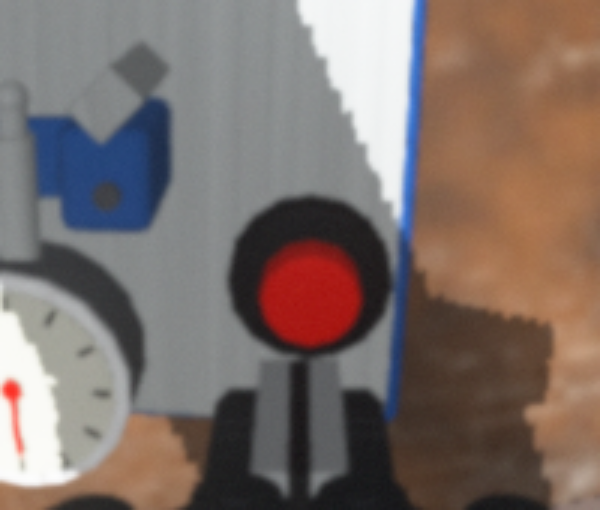

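The red cap is centred at wrist pixel (323,229) and the fingertips are in line above it. Descending.

Call:
{"api": "arm_command", "payload": {"series": [[0, 0, 0, 0, 2, 20, 255], [0, 0, 0, 0, 0, 18, 255], [0, 0, 0, 0, 0, 0, 255], [0, 0, 0, 0, 0, 3, 255], [0, 0, 0, 0, 0, 0, 255]]}}

```text
clock: 4.52
ee_pos: [568.2, 135.9, 63.6]
orientation: [0.292, 3.126, 0.001]
wrist_force: [1.1, 0.9, 0.6]
opening: -0.1
finger_force: 0.0
```

Call:
{"api": "arm_command", "payload": {"series": [[0, 0, 0, 0, 0, 3, 255], [0, 0, 0, 0, 0, 0, 255], [0, 0, 0, 0, 0, 2, 255], [0, 0, 0, 0, 0, 0, 255], [0, 0, 0, 0, 0, 0, 255]]}}

```text
clock: 4.93
ee_pos: [567.4, 135.8, 57.4]
orientation: [0.291, 3.128, 0.0]
wrist_force: [-0.4, 0.0, -0.6]
opening: 0.0
finger_force: 0.0
```

Call:
{"api": "arm_command", "payload": {"series": [[0, 0, 0, 0, 0, 2, 255], [0, 0, 0, 0, 0, 1, 255], [0, 0, 0, 0, 0, 1, 255], [0, 0, 0, 0, 0, 1, 255], [0, 0, 0, 0, 0, 0, 255]]}}

```text
clock: 5.35
ee_pos: [567.2, 135.8, 52.0]
orientation: [-0.291, -3.128, 0.0]
wrist_force: [-0.8, 1.0, 0.5]
opening: 0.6
finger_force: 0.0
```

Call:
{"api": "arm_command", "payload": {"series": [[0, 0, 0, 0, 0, 1, 255], [0, 0, 0, 0, 0, 1, 255], [0, 0, 0, 0, 0, 1, 255], [0, 0, 0, 0, 0, 0, 255], [0, 0, 0, 0, 0, 0, 255]]}}

```text
clock: 5.77
ee_pos: [567.4, 135.8, 49.4]
orientation: [0.292, 3.128, 0.0]
wrist_force: [-0.9, 0.4, 2.5]
opening: -0.1
finger_force: 1.1
```

Call:
{"api": "arm_command", "payload": {"series": [[0, 0, 0, 0, 0, 1, 255], [0, 0, 0, 0, 0, 1, 255], [0, 0, 0, 0, 0, 1, 255], [0, 0, 0, 0, 0, 1, 255], [0, 0, 0, 0, 0, 0, 255]]}}

```text
clock: 6.18
ee_pos: [567.5, 135.8, 45.3]
orientation: [0.292, 3.128, 0.0]
wrist_force: [-1.3, -0.0, 5.2]
opening: 0.2
finger_force: 2.3
```

Call:
{"api": "arm_command", "payload": {"series": [[0, 0, 0, 0, 0, 1, 255], [0, 0, 0, 0, 0, 1, 255], [0, 0, 0, 0, 0, 0.5, 255], [0, 0, 0, 0, 0, 0, 255], [0, 0, 0, 0, 0, 0, 255]]}}

```text
clock: 6.6
ee_pos: [567.5, 135.9, 44.8]
orientation: [0.292, 3.128, 0.001]
wrist_force: [-6.5, -1.2, 20.1]
opening: -0.4
finger_force: 10.1
```

Bottomed out at 20 N, so the button is fully down. I'll lift off and head to the piston.

Call:
{"api": "arm_command", "payload": {"series": [[0, 0, 0, 0, 0, -10, 255], [0, 0, 0, 0, 0, -30, 255], [0, 0, 0, 0, 0, -35, 255], [0, 0, 0, 0, 0, -35, 200], [0, 0, 0, 0, 0, -30, 0]]}}

```text
clock: 7.02
ee_pos: [567.5, 135.8, 184.6]
orientation: [0.292, 3.127, 0.0]
wrist_force: [0.9, 0.5, -0.1]
opening: 23.3
finger_force: 0.0
```

Run:
```python
from fit import *
s=st();Rt=R.from_rotvec(s["orientation"]).as_matrix()
print(Rt.round(3))
print("to camera-over piston", Rt.T@(np.array([471,-190,185])-s["ee_pos"]))
```

```text
{'clock': 7.017, 'ee_pos': [567.464, 135.759, 184.583], 'orientation': [0.292, 3.127, 0.0], 'wrist_force': [0.879, 0.504, -0.102], 'opening': 23.277, 'finger_force': 0.0, 'qpos': [-0.407, 0.427, 0.147, 1.835, -0.078, 0.884, 1.161]}
[[-0.983  0.185  0.001]
 [ 0.185  0.983  0.   ]
 [-0.001  0.    -1.   ]]
to camera-over piston [  34.56025401 -337.979259     -0.53764373]
```

Call:
{"api": "arm_command", "payload": {"series": [[0, 0, 0, 4, -36, 0, 0], [0, 0, 0, 4, -36, 0, 0], [0, 0, 0, 4, -36, 0, 0], [0, 0, 0, 4, -36, 0, 0], [0, 0, 0, 4, -36, 0, 0]]}}

```text
clock: 7.43
ee_pos: [513.6, -38.8, 182.7]
orientation: [0.291, 3.128, 0.0]
wrist_force: [-0.1, -0.4, -0.5]
opening: 83.1
finger_force: 0.0
```

Call:
{"api": "arm_command", "payload": {"series": [[0, 0, 0, 4, -36, 0, 0], [0, 0, 0, 4, -36, 0, 0], [0, 0, 0, 4, -36, 0, 0], [0, 0, 0, 4, -36, 0, 0], [0, 0, 0, 0, -14, 0, 0]]}}

```text
clock: 7.85
ee_pos: [467.0, -194.9, 182.7]
orientation: [-0.301, -3.127, 0.003]
wrist_force: [-0.1, -0.8, -0.6]
opening: 85.0
finger_force: 0.0
```

```bash
cat > pist.py <<'E'
from fit import *
import json,sys
np.set_printoptions(precision=1,suppress=True)
n=sys.argv[1]
s=st();i=robot.camera_info("wrist");im=robot.snapshot("wrist");save(im,n);Rt=R.from_rotvec(s["orientation"]).as_matrix()
for r in robot.pinpoint("piston_center","wrist"):
    o,d=ray("wrist",r["location"],i);p=atz(o,d,26)
    u,v=map(int,r["location"]);print(round(r["p"],2),np.round(r["location"],1),p,"tool",Rt.T@(p-s["ee_pos"]),"rgb",im[v-3:v+4,u-3:u+4].mean((0,1)))
    print("  tri w/ scene,top",tri([(o,d),ray("scene",(341.3,234.1)),ray("top",(355.8,206))]))
E
python3 pist.py p1
```

```text
{'clock': 7.85, 'ee_pos': [467.003, -194.895, 182.725], 'orientation': [-0.301, -3.127, 0.003], 'wrist_force': [-0.104, -0.756, -0.617], 'opening': 84.986, 'finger_force': 0.0, 'qpos': [0.101, 0.312, 0.269, 2.025, -0.109, 0.818, 1.811]}
0.85 [326.7 199.8] [ 476.7 -190.1   26. ] tool [ -8.6   6.8 156.7] rgb [253.  252.5 251.2]
  tri w/ scene,top (array([ 472.6, -190.2,   32.5]), [np.float64(1.9235155777826896), np.float64(0.6189314600302852), np.float64(1.7139758701169872)])
0.72 [438.3 218.7] [518.3 -80.8  26. ] tool [-28.6 122.1 156.5] rgb [255.  200.5 238.5]
  tri w/ scene,top (array([ 479. , -158.3,   56.5]), [np.float64(64.74505614333295), np.float64(40.47124580275346), np.float64(30.845951263421064)])
0.67 [421.7 131.6] [427.3 -90.   26. ] tool [ 59.   95.7 156.5] rgb [210.  104.1 136. ]
  tri w/ scene,top (array([ 452.1, -162.6,   56.2]), [np.float64(68.00081287053328), np.float64(40.744968545639345), np.float64(30.285678819406865)])
```

View pics/p1.png

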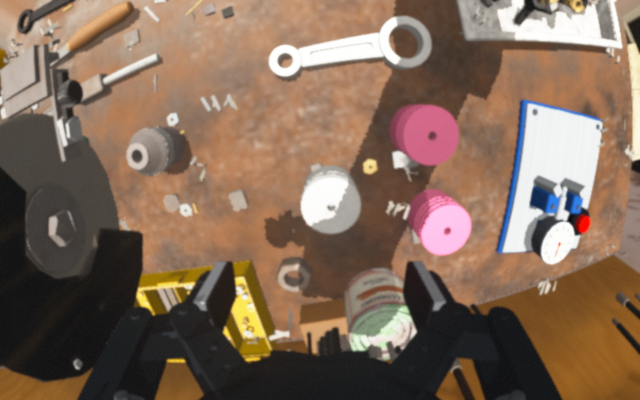

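The silver piston is at (331,207) crown, p=0.85. The pink ones are clear of the fingers. Descend partway and re-measure.

Call:
{"api": "arm_command", "payload": {"series": [[0, 0, 0, -6, 6, 0, 0], [0, 0, 0, 0, 0, 30, 0], [0, 0, 0, 0, 0, 30, 0], [0, 0, 0, 0, 0, 10, 0], [0, 0, 0, 0, 0, 0, 0]]}}

```text
clock: 8.37
ee_pos: [475.4, -182.3, 110.2]
orientation: [-0.286, -3.123, -0.003]
wrist_force: [-0.3, 0.3, 0.5]
opening: 85.4
finger_force: 0.0
```

```bash
python3 pist.py p2 | head -3
```

```text
{'clock': 8.367, 'ee_pos': [475.437, -182.337, 110.241], 'orientation': [-0.286, -3.123, -0.003], 'wrist_force': [-0.315, 0.324, 0.502], 'opening': 85.385, 'finger_force': 0.0, 'qpos': [0.109, 0.437, 0.233, 2.057, -0.158, 0.671, 1.834]}
0.92 [453.5 247.5] [519.5 -80.2  26. ] tool [-25.3 108.4  84.2] rgb [209.7 102.9 135. ]
  tri w/ scene,top (array([ 473.6, -162. ,   63.3]), [np.float64(61.827107311101635), np.float64(42.263442058978534), np.float64(25.342989706547876)])
```

```bash
python3 pist.py p2; python3 -c "
import cv2;cv2.imwrite('pics/p2c.png',cv2.resize(cv2.imread('pics/p2.png')[120:400,180:480],None,fx=2,fy=2))"
```

```text
{'clock': 8.467, 'ee_pos': [477.27, -184.021, 113.068], 'orientation': [-0.289, -3.128, -0.0], 'wrist_force': [0.059, -0.441, 1.654], 'opening': 85.578, 'finger_force': 0.0, 'qpos': [0.11, 0.432, 0.235, 2.054, -0.158, 0.672, 1.834]}
0.94 [316.  216.7] [ 475.9 -186.3   26. ] tool [ 0.9 -2.5 87.1] rgb [252.8 252.5 250.9]
  tri w/ scene,top (array([ 472.8, -188.6,   31.2]), [np.float64(2.902861468591198), np.float64(1.2808387207809688), np.float64(2.472171758683703)])
0.93 [455.1 244.7] [521.4 -79.3  26. ] tool [-24.2 111.   87.1] rgb [229.5 131.6 168.5]
  tri w/ scene,top (array([ 473.8, -162.2,   64.4]), [np.float64(62.161039914439), np.float64(42.89571785231693), np.float64(25.121546635890446)])
0.58 [435.6 133. ] [429.1 -90.7  26. ] tool [64.5 82.9 87.1] rgb [206.9 101.2 133.3]
  tri w/ scene,top (array([ 451.2, -165.2,   60.8]), [np.float64(65.3889995680594), np.float64(40.966158438659065), np.float64(28.247026125850386)])
```

View pics/p2c.png

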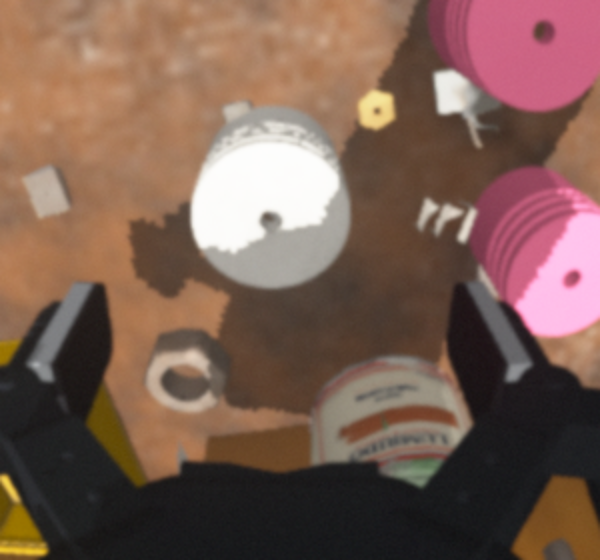

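The piston stands centred between the fingers, with its crown at wrist pixel ~(316,227). Nothing is in the fingers' way.

Call:
{"api": "arm_command", "payload": {"series": [[0, 0, 0, 2, -3, 20, 0], [0, 0, 0, 0, 0, 25, 0], [0, 0, 0, 0, 0, 25, 0], [0, 0, 0, 0, 0, 15, 0], [0, 0, 0, 0, 0, 0, 0]], "newtons": 60}}

```text
clock: 8.98
ee_pos: [473.1, -187.0, 26.4]
orientation: [-0.291, -3.125, -0.001]
wrist_force: [-1.3, 0.3, -0.4]
opening: 85.6
finger_force: 0.0
```

Call:
{"api": "arm_command", "payload": {"series": [[0, 0, 0, 0, 0, 0, 80], [0, 0, 0, 0, 0, 0, 150], [0, 0, 0, 0, 0, 0, 200], [0, 0, 0, 0, 0, 0, 255], [0, 0, 0, 0, 0, 0, 255]]}}

```text
clock: 9.4
ee_pos: [475.4, -187.9, 29.9]
orientation: [0.291, 3.125, -0.001]
wrist_force: [-0.2, -0.3, 6.1]
opening: 52.3
finger_force: 62.4
```

Call:
{"api": "arm_command", "payload": {"series": [[0, 0, 0, 0, 0, 0, 255], [0, 0, 0, 0, 0, 0, 255], [0, 0, 0, 0, 0, 0, 255], [0, 0, 0, 0, 0, 0, 255], [0, 0, 0, 0, 0, 0, 255]]}}

```text
clock: 9.82
ee_pos: [475.4, -187.9, 29.9]
orientation: [0.291, 3.124, -0.001]
wrist_force: [-1.3, 0.8, 6.2]
opening: 52.1
finger_force: 62.4
```

Run:
```python
from fit import *
np.set_printoptions(precision=2,suppress=True)
s=robot.get_state();i=robot.camera_info("wrist");V=np.array(i["view"])
Rt=R.from_rotvec(s["orientation"]).as_matrix();T=np.eye(4);T[:3,:3]=Rt;T[:3,3]=s["ee_pos"]; C=V@T  # tool->cam
T2=np.eye(4);T2[:3,:3]=R.from_rotvec([0.288,3.126,0.002]).as_matrix();T2[:3,3]=[508.79,108.77,189.37]
i2={"intrinsics":i["intrinsics"],"view":C@np.linalg.inv(T2)}
im=cv2.imread("pics/w2.png");h=cv2.cvtColor(im,cv2.COLOR_BGR2HSV)
b=((h[...,0]>100)&(h[...,0]<130)&(h[...,1]>120)&(h[...,2]>80)).astype(np.uint8); b[:90]=0;b[275:]=0;b[:,:230]=0;b[:,395:]=0
v,u=np.nonzero(b);hull=cv2.convexHull(np.c_[u,v].astype(np.float32))
for z in(9,12):
    P=np.array([atz(*ray("wrist",p,i2),z)[:2] for p in hull[:,0]],np.float32);r=cv2.minAreaRect(P);print(z,r,cv2.boxPoints(r))
for p in((241,102),(386,106)): print(p,atz(*ray("wrist",p,i2),12))
# jaw top-outer & blue block extents, and dial centre z=53
m=b.copy();m[:195]=0;m[235:]=0;m[:,:255]=0;m[:,330:]=0
v,u=np.nonzero(m);print("blue blocks",u.min(),u.max(),v.min(),v.max())
for p in((u.min(),215),(u.max(),215)):print(atz(*ray("wrist",p,i2),50))
print(atz(*ray("wrist",(296.7,171.1),i2),12))
```

```text
9 ((512.9122924804688, 99.86907958984375), (145.7218475341797, 180.75311279296875), 78.03691864013672) [[409.4   47.32]
 [586.22   9.86]
 [616.43 152.41]
 [439.6  189.88]]
12 ((512.0676879882812, 100.1046142578125), (144.2899169921875, 178.9769744873047), 78.03691864013672) [[409.57  48.08]
 [584.66  10.98]
 [614.57 152.13]
 [439.48 189.23]]
(241, 102) [411.15  48.9   12.  ]
(386, 106) [441.34 187.32  12.  ]
blue blocks 259 324 198 229
[516.43  50.62  50.  ]
[527.2  109.74  50.  ]
[490.43  89.16  12.  ]
```

Call:
{"api": "arm_command", "payload": {"series": [[0, 0, 0, 0, 0, -20, 255], [0, 0, 0, 0, 0, -30, 255], [0, 0, 0, 0, 0, -30, 255], [0, 0, 0, 0, 0, 0, 255], [0, 0, 0, 0, 0, 0, 255]]}}

```text
clock: 10.23
ee_pos: [475.6, -187.8, 110.4]
orientation: [0.291, 3.122, -0.001]
wrist_force: [0.2, 0.2, -2.2]
opening: 51.9
finger_force: 63.8
```

Call:
{"api": "arm_command", "payload": {"series": [[0, 0, 0.02, 0, 0, 0, 255], [0, 0, 0, 10, 30, 0, 255], [0, 0, 0, 11, 31, 0, 255], [0, 0, 0, 11, 31, 0, 255], [0, 0, 0, 11, 31, 0, 255]]}}

```text
clock: 10.65
ee_pos: [455.6, -57.1, 106.6]
orientation: [-0.326, -3.122, 0.0]
wrist_force: [0.2, 1.3, -1.7]
opening: 52.0
finger_force: 63.8
```

Call:
{"api": "arm_command", "payload": {"series": [[0, 0, 0, 11, 31, 0, 255], [0, 0, 0, 11, 31, 0, 255], [0, 0, 0, 11, 31, 0, 255], [0, 0, 0, 10, 31, 0, 255], [0, 0, 0, 9, 27, 0, 255]]}}

```text
clock: 11.07
ee_pos: [435.5, 102.0, 106.8]
orientation: [-0.322, -3.123, 0.001]
wrist_force: [0.0, 0.1, -2.7]
opening: 52.1
finger_force: 63.8
```

Call:
{"api": "arm_command", "payload": {"series": [[0, 0, 0, 0, 0, 0, 255], [0, 0, 0, 0, 0, 0, 255], [0, 0, 0, 0, 0, 0, 255], [0, 0, 0, 0, 0, 0, 255], [0, 0, 0, 0, 0, 0, 255]]}}

```text
clock: 11.48
ee_pos: [437.0, 98.7, 107.5]
orientation: [-0.327, -3.124, 0.001]
wrist_force: [-0.3, 0.5, -1.2]
opening: 52.2
finger_force: 63.8
```

```bash
cat > g.py <<'E'
from fit import *
import sys
np.set_printoptions(precision=1,suppress=True)
n=sys.argv[1]
s=st();Rt=R.from_rotvec(s["orientation"]).as_matrix();print(Rt)
look(n)
i=robot.camera_info("wrist")
for r in robot.pinpoint("piston_center","wrist")[:4]:
    p=atz(*ray("wrist",r["location"],i),s["ee_pos"][2]-4);print("piston",round(r["p"],2),r["location"],p,"tool",Rt.T@(p-s["ee_pos"]))
print("to seat in tool",Rt.T@(np.array([487,88,42])-s["ee_pos"]))
E
python3 g.py g1
```

```text
{'clock': 11.483, 'ee_pos': [436.963, 98.681, 107.501], 'orientation': [-0.327, -3.124, 0.001], 'wrist_force': [-0.27, 0.515, -1.196], 'opening': 52.183, 'finger_force': 63.825, 'qpos': [-0.463, 0.355, 0.193, 2.199, -0.118, 0.598, 1.178]}
[[-1.   0.2 -0. ]
 [ 0.2  1.  -0. ]
 [ 0.  -0.  -1. ]]
jaw_left 0.25 [315.4 277.1] [491.5  83.6  12. ]
gauge 0.31 [ 95.8 342.6] [ 563.4 -233.4    0. ]
piston 0.87 [317.5, 282.0] [438.7  98.5 103.5] tool [-1.7  0.1  4. ]
piston 0.58 [114.6, 251.1] [403.  -10.2 103.5] tool [  10.7 -113.5    4.1]
piston 0.57 [160.1, 330.4] [459.9  -5.8 103.5] tool [-44.1 -97.4   4.1]
to seat in tool [-51.2  -0.   65.5]
```

View pics/g1.png

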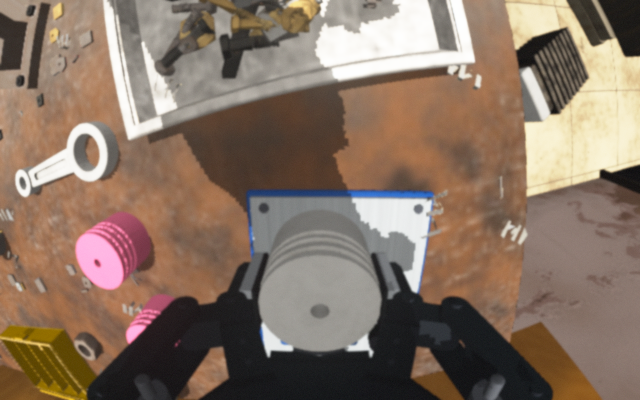

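The piston is held upright and square over the bed, with its crown at (320,300). I'll lower it to the bed.

Call:
{"api": "arm_command", "payload": {"series": [[0, 0, 0, 0, 0, 25, 255], [0, 0, 0, 0, 0, 25, 255], [0, 0, 0, 0, 0, 10, 255], [0, 0, 0, 0, 0, 3, 255], [0, 0, 0, 0, 0, 0, 255]]}}

```text
clock: 12.25
ee_pos: [436.6, 99.9, 44.3]
orientation: [-0.323, -3.123, 0.001]
wrist_force: [-0.2, -0.5, -1.6]
opening: 51.7
finger_force: 63.8
```

Call:
{"api": "arm_command", "payload": {"series": [[0, 0, 0, 0, 0, 1, 255], [0, 0, 0, 0, 0, 0.5, 255], [0, 0, 0, 0, 0, 0, 255], [0, 0, 0, 0, 0, 0, 255], [0, 0, 0, 0, 0, 0, 255]]}}

```text
clock: 12.67
ee_pos: [437.3, 100.3, 43.8]
orientation: [0.323, 3.124, 0.001]
wrist_force: [0.1, 0.5, -2.0]
opening: 52.0
finger_force: 63.8
```

Call:
{"api": "arm_command", "payload": {"series": [[0, 0, 0, 0, -1.5, 1, 255], [0, 0, 0, 0, 0, 0.5, 255], [0, 0, 0, 0, 0, 0.5, 255], [0, 0, 0, 0, 0, 0, 255], [0, 0, 0, 0, 0, 0, 255]]}}

```text
clock: 13.08
ee_pos: [436.7, 98.5, 41.9]
orientation: [-0.323, -3.125, -0.0]
wrist_force: [-2.5, -0.7, 8.4]
opening: 51.9
finger_force: 65.0
```

Call:
{"api": "arm_command", "payload": {"series": [[0, 0, 0, -8, 0, 0, 255], [0, 0, 0, -10, 0, 0, 255], [0, 0, 0, -8, 0, 0, 255], [0, 0, 0, -4, 0, 0, 255], [0, 0, 0, 0, 0, 0, 255]]}}

```text
clock: 13.5
ee_pos: [463.9, 93.4, 41.9]
orientation: [-0.32, -3.122, -0.001]
wrist_force: [1.3, 0.0, -1.9]
opening: 52.1
finger_force: 64.4
```

Call:
{"api": "arm_command", "payload": {"series": [[0, 0, 0, -3, 0, 0, 255], [0, 0, 0, -3, 0, 0, 255], [0, 0, 0, -3, 0, 0, 255], [0, 0, 0, 0, 0, 0, 255], [0, 0, 0, 0, 0, 0, 255]]}}

```text
clock: 13.92
ee_pos: [468.2, 92.3, 41.7]
orientation: [-0.318, -3.111, 0.0]
wrist_force: [-21.6, 4.1, 31.9]
opening: 52.4
finger_force: 67.9
```

Call:
{"api": "arm_command", "payload": {"series": [[0, 0, 0, -2, 0, 0, 255], [0, 0, 0, -2, 0, 0, 255], [0, 0, 0, -1, 0, 0, 255], [0, 0, 0, 0, 0, 0, 255], [0, 0, 0, 0, 0, 0, 255]]}}

```text
clock: 14.33
ee_pos: [469.0, 92.1, 41.8]
orientation: [-0.315, -3.103, 0.001]
wrist_force: [-31.8, 5.8, 45.1]
opening: 52.0
finger_force: 69.3
```

Blocked early, with 32 N back and 45 N up. I'll back off and look.

Call:
{"api": "arm_command", "payload": {"series": [[0, 0, 0, 6, 0, 0, 255], [0, 0, 0, 8, 0, 0, 255], [0, 0, 0, 0, 0, -3, 255], [0, 0, 0, 0, 0, 0, 255], [0, 0, 0, 0, 0, 0, 255]]}}

```text
clock: 14.75
ee_pos: [467.2, 92.2, 44.4]
orientation: [0.324, 3.123, -0.0]
wrist_force: [0.4, 0.3, -2.2]
opening: 52.0
finger_force: 64.4
```

Run:
```python
from fit import *
st();a=robot.snapshot("scene");save(a,"s1");w=robot.snapshot("wrist");save(w,"gw2")
A=cv2.resize(a[110:260,210:410][...,::-1],(600,450) ,interpolation=2)[:300+0]
A=cv2.resize(a[130:230,230:350][...,::-1],(400,333),interpolation=2);B=cv2.resize(w[180:400,200:440][...,::-1],(400,366))
cv2.imwrite("pics/v2.png",np.hstack([cv2.copyMakeBorder(A,0,33,0,0,0),B]))
```

```text
{'clock': 14.75, 'ee_pos': [467.21, 92.226, 44.367], 'orientation': [0.324, 3.123, -0.0], 'wrist_force': [0.359, 0.346, -2.241], 'opening': 51.981, 'finger_force': 64.409, 'qpos': [-0.394, 0.516, 0.155, 2.155, -0.164, 0.48, 1.251]}
```

View pics/v2.png

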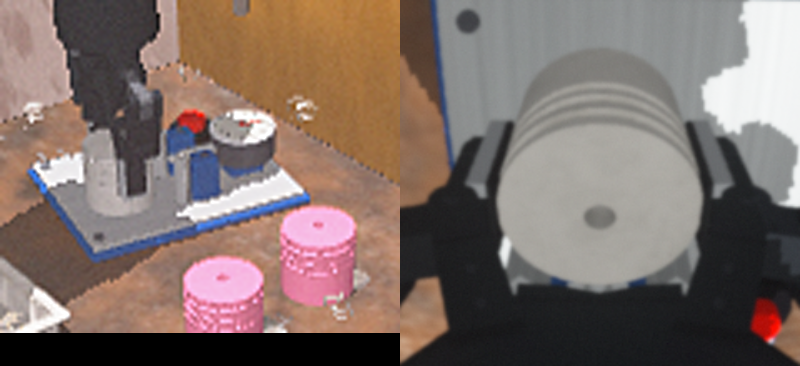

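The wrist view shows the piston square in front of the vee, with its face still ~10 mm short of the jaws. The resistance seems to come from bed contact, so I'll advance with the piston ~2 mm above the bed (8 mm allowed).

Call:
{"api": "arm_command", "payload": {"series": [[0, 0, 0, -2, 0, 0, 255], [0, 0, 0, -2, 0, 0, 255], [0, 0, 0, 0, 0, 0, 255], [0, 0, 0, 0, 0, 0, 255], [0, 0, 0, 0, 0, 0, 255]]}}

```text
clock: 15.27
ee_pos: [470.0, 91.6, 44.2]
orientation: [-0.323, -3.125, 0.0]
wrist_force: [0.4, 0.3, -2.2]
opening: 51.9
finger_force: 64.4
```

Call:
{"api": "arm_command", "payload": {"series": [[0, 0, 0, -2, 0, 0, 255], [0, 0, 0, -2, 0, 0, 255], [0, 0, 0, 0, 0, 0, 255], [0, 0, 0, 0, 0, 0, 255], [0, 0, 0, 0, 0, 0, 255]]}}

```text
clock: 15.68
ee_pos: [473.9, 90.9, 44.3]
orientation: [-0.323, -3.125, -0.0]
wrist_force: [-0.1, 0.3, -1.4]
opening: 52.2
finger_force: 64.4
```

Call:
{"api": "arm_command", "payload": {"series": [[0, 0, 0, -2, 0, 0, 255], [0, 0, 0, -2, 0, 0, 255], [0, 0, 0, 0, 0, 0, 255], [0, 0, 0, 0, 0, 0, 255], [0, 0, 0, 0, 0, 0, 255]]}}

```text
clock: 16.1
ee_pos: [477.8, 90.1, 44.3]
orientation: [-0.323, -3.125, 0.0]
wrist_force: [0.9, 0.0, -2.8]
opening: 52.1
finger_force: 64.4
```

Call:
{"api": "arm_command", "payload": {"series": [[0, 0, 0, -2, 0, 0, 255], [0, 0, 0, -2, 0, 0, 255], [0, 0, 0, 0, 0, 0, 255], [0, 0, 0, 0, 0, 0, 255], [0, 0, 0, 0, 0, 0, 255]]}}

```text
clock: 16.52
ee_pos: [481.8, 89.2, 44.3]
orientation: [0.323, 3.125, 0.0]
wrist_force: [-0.6, 0.3, -1.5]
opening: 52.0
finger_force: 64.4
```

Call:
{"api": "arm_command", "payload": {"series": [[0, 0, 0, -2, 0, 0, 255], [0, 0, 0, -2, 0, 0, 255], [0, 0, 0, 0, 0, 0, 255], [0, 0, 0, 0, 0, 0, 255], [0, 0, 0, 0, 0, 0, 255]]}}

```text
clock: 16.93
ee_pos: [484.4, 88.6, 43.9]
orientation: [-0.322, -3.123, 0.001]
wrist_force: [-5.6, 1.4, -1.6]
opening: 52.0
finger_force: 64.5
```

Call:
{"api": "arm_command", "payload": {"series": [[0, 0, 0, -2, 0, 0, 255], [0, 0, 0, -1, 0, 0, 255], [0, 0, 0, 0, 0, 0, 255], [0, 0, 0, 0, 0, 0, 255], [0, 0, 0, 0, 0, 0, 255]]}}

```text
clock: 17.35
ee_pos: [486.7, 88.1, 43.8]
orientation: [-0.322, -3.121, 0.001]
wrist_force: [-5.2, 2.4, -0.6]
opening: 52.3
finger_force: 64.5
```

Probe contact at ~5 N. Continuing in small steps.

Call:
{"api": "arm_command", "payload": {"series": [[0, 0, 0, -1, 0, 0, 255], [0, 0, 0, -1, 0, 0, 255], [0, 0, 0, 0, 0, 0, 255], [0, 0, 0, 0, 0, 0, 255], [0, 0, 0, 0, 0, 0, 255]]}}

```text
clock: 17.77
ee_pos: [488.4, 87.7, 43.8]
orientation: [-0.321, -3.121, 0.001]
wrist_force: [-6.9, 1.7, -0.0]
opening: 52.0
finger_force: 64.5
```

Call:
{"api": "arm_command", "payload": {"series": [[0, 0, 0, -1, 0, 0, 255], [0, 0, 0, -1, 0, 0, 255], [0, 0, 0, 0, 0, 0, 255], [0, 0, 0, 0, 0, 0, 255], [0, 0, 0, 0, 0, 0, 255]]}}

```text
clock: 18.18
ee_pos: [489.5, 87.3, 43.5]
orientation: [-0.321, -3.119, 0.001]
wrist_force: [-7.5, 2.3, 0.8]
opening: 51.9
finger_force: 64.6
```

Call:
{"api": "arm_command", "payload": {"series": [[0, 0, 0, -1, 0, 0, 255], [0, 0, 0, -0.5, 0, 0, 255], [0, 0, 0, 0, 0, 0, 255], [0, 0, 0, 0, 0, 0, 255], [0, 0, 0, 0, 0, 0, 255]]}}

```text
clock: 18.6
ee_pos: [489.7, 87.1, 43.2]
orientation: [-0.32, -3.116, 0.002]
wrist_force: [-10.5, 2.9, 1.1]
opening: 52.0
finger_force: 64.7
```

Call:
{"api": "arm_command", "payload": {"series": [[0, 0, 0, -0.5, 0, 0, 255], [0, 0, 0, -0.5, 0, 0, 255], [0, 0, 0, 0, 0, 0, 255], [0, 0, 0, 0, 0, 0, 255], [0, 0, 0, 0, 0, 0, 255]]}}

```text
clock: 19.02
ee_pos: [489.8, 87.1, 43.0]
orientation: [-0.32, -3.115, 0.002]
wrist_force: [-12.3, 3.1, 1.7]
opening: 52.3
finger_force: 64.8
```

Call:
{"api": "arm_command", "payload": {"series": [[0, 0, 0, -1, 0, 0, 255], [0, 0, 0, -1, 0, 0, 255], [0, 0, 0, -1, 0, 0, 255], [0, 0, 0, 0, 0, 0, 255], [0, 0, 0, 0, 0, 0, 255]]}}

```text
clock: 19.43
ee_pos: [489.9, 87.1, 42.5]
orientation: [-0.318, -3.109, 0.003]
wrist_force: [-17.2, 4.5, 3.7]
opening: 52.1
finger_force: 65.0
```

Run:
```python
from fit import *
s=st();print(R.from_rotvec(s["orientation"]).as_matrix()[:,2].round(3))
a=robot.snapshot("scene");save(a,"s2");w=robot.snapshot("wrist");save(w,"gw3")
A=cv2.resize(a[130:230,230:350][...,::-1],(400,333),interpolation=2);B=cv2.resize(w[180:400,200:440][...,::-1],(400,366))
cv2.imwrite("pics/v3.png",np.hstack([cv2.copyMakeBorder(A,0,33,0,0,0),B]))
```

```text
{'clock': 19.433, 'ee_pos': [489.855, 87.103, 42.469], 'orientation': [-0.318, -3.109, 0.003], 'wrist_force': [-17.232, 4.479, 3.743], 'opening': 52.105, 'finger_force': 65.008, 'qpos': [-0.365, 0.548, 0.152, 2.093, -0.165, 0.528, 1.276]}
[-0.017 -0.    -1.   ]
```

View pics/v3.png

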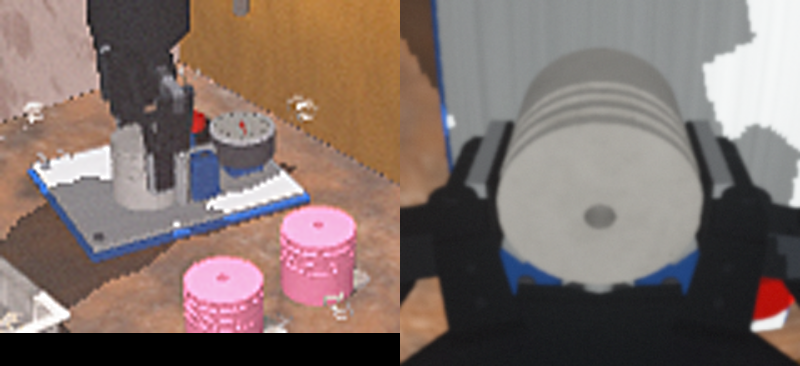

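The piston sits between both jaws, upright, and the needle has turned. The push is ~18 N, with the spring taking ~8 N. A short settle, then I'll hand in.

Call:
{"api": "arm_command", "payload": {"series": [[0, 0, 0, 0, 0, 0, 255], [0, 0, 0, 0, 0, 0, 255], [0, 0, 0, 0, 0, 0, 255], [0, 0, 0, 0, 0, 0, 255], [0, 0, 0, 0, 0, 0, 255]]}}

```text
clock: 19.95
ee_pos: [489.9, 87.1, 42.5]
orientation: [-0.318, -3.109, 0.003]
wrist_force: [-17.6, 4.9, 4.8]
opening: 52.1
finger_force: 65.0
```

```bash
python3 -c "
from h import *
st();print(robot.sign_off())"
```

```text
{'clock': 19.95, 'ee_pos': [489.861, 87.137, 42.469], 'orientation': [-0.318, -3.109, 0.003], 'wrist_force': [-17.61, 4.927, 4.85], 'opening': 52.076, 'finger_force': 65.001, 'qpos': [-0.365, 0.548, 0.152, 2.093, -0.165, 0.527, 1.276]}
the job is handed in; nothing more can be done
None
```

I zeroed the gauge, pressed the piston into the vee (about 18 N push, 65 N grip) and handed the job in at about 20 s while still holding it there; no verdict came back.

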